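# Find and release the latched key of a switch box

## Robot

A 6-joint arm with a two-finger parallel gripper is mounted at the origin on the work surface. World frame = base frame: x ahead of the robot, y to its left, z up, the work surface at z = 0. Lengths are in m, angles in rad, forces in N, time in s.
With the tool pointing down it reaches from about 0.3 to 0.85 m from the base axis. Payload 4.2 kg.
Tool frame: the origin (TCP) lies on the centre line of the jaws, within the pads' length; the fingertips stand 17 mm ahead of it and the grasp point (between the pads) lies 2 mm behind it (finger_overhang is the distance from the TCP to the fingertips, in m); x points along the fingers, y is the direction in which the jaws open and shut, and the axes are right-handed (so a half turn about x gives the same grasp; the last joint's range is limited). The gripper opens to 91 mm and grips with 3 to 60 N. Pads are 32 mm wide; open, the fingers measure 118 mm over their backs; the gripper's body (76 mm by 178 mm) begins 60 mm behind the grasp point.
Start: joints at [-1.154, 0.32, 1.565, -0, 1.257, -0.02], TCP at [0.243, -0.521, 0.203] pointing down, gripper open.
Joint ranges: [-3.11, 3.11], [-0.84, 2.01], [0.21, 2.61], [-1.34, 4.49], [0.05, 2.63], [-2.56, 2.56]. Speed limits (rad/s): [2.57, 2.57, 3.14, 3.14, 3.14, 3.14].

## Interface

Orientations are given as a 3x3 rotation matrix whose columns are the frame's x, y, z axes.
In Python, from plant import observe, camera, hand_in, finger_overhang gives the robot as it stands. The module is installed in compiled form; this text tells all that it offers.
- The arm moves only by the tool arm_command, never from a script. Its argument "series" is a list of rows, each a list of 5 numbers: the shift along the tool's x, y, z in m, then the turn about the tool's x in rad, then the opening in per cent of the stroke, from 0 (shut) to 100 (fully open). In form: [[x, y, z, roll, grip], ...]. A call has 1 to 12 rows; each row is the pose to reach, as a shift and turn from the pose commanded when the call began, along the tool's axes at that moment; what a row does not reach only later rows make up. A row lasts 1/12 s, in which the tool goes at most 41.7 mm and 7.16 degrees, less where a joint would pass 70% of its speed; a pose out of reach is approached as far as the arm can. A call with a gripper value outside its range is refused whole. The fingers move at their own pace and stop on an object; the grip force is fixed at half the most. Time passes only in rows, so rows that repeat a pose let the fingers close. It gives the time, the measured TCP pose, the force and the opening at its end, in the units of the state.
- observe(): the state, without advancing time (a new reading comes with each control period).
- camera(name): name is "scene" or "top" or "wrist"; returns a dict with "frame" (384x512x3 uint8, red, green, blue), "range_z" (384x512 float32, m along the optical axis (not along the pixel's ray), 0 where there is no reading), "fx", "fy", "cx", "cy" (pixels), "k1" (the pictures are not rectified: a ray, as slopes to the right and down, at radius r is drawn at 1 + k1 r^2 times it, then the intrinsics apply), "view" (4x4, takes a point from world to camera coordinates). Camera axes: x right, y down, z forward; pixel columns grow to the right and rows downward; lengths in m; the calibration is good to about 2 mm. A picture is of the moment at which its call begins.
- hand_in(): hands the job in, once; it reports no verdict.
The state is a dict: "clock": time; "qpos": joint angles; "joint_vel": joint speeds; "tau": joint torques, N m; "position": TCP position; "tool_rot": TCP orientation; "force": force on the tool from outside, world axes, zero at the start; "torque": the same for the moment, N m; "finger_gap": finger opening in m.
Only numpy, scipy, OpenCV 4.12 (cv2) and the standard library are available. Lean on these libraries where they do the work, as an engineer would, in place of code of your own. Each camera call takes 0.05 s, during which the arm holds its last target. There are 200 camera calls.

## Task

One of the four identical keys on the switch box is latched down. With closed fingertips, tap the four keys lightly one after another, from the robot's left end of the row to its right end, resting on each for a moment without pushing any of them home; then press the latched one fully home and let it come up, so that all four stand raised. Leave the loose things lying about where they are.

Things in the scene. Friction and masses are not known exactly. Their poses are not given: they have to be found in the camera images.
- switchbox: Fixed aluminium box, 154 (x) by 262 (y) by 45 mm high. Origin: centre of its underside, on the table; x away from the robot, y along the key row to the robot's left. Four keys in a row on its flat top, at x = -30 mm, y = +72, +24, -24, -72 mm, each in a black frame 36 mm square, 4 mm high. Dark flat display behind them.
- key_a (a joint): Push key, square grey cap 24 x 24 mm; all four are identical, in varying order. Value: m the cap is down: 0 raised, 0.004 latched, 0.007 home (hard stop). A raised key resists with 2.5 N at first touch, rising 0.6 N per mm, and springs back.
- key_a_top (a point): Centre of the top face of the cap of key_a; it goes down with the cap. Its height over the table is 61 mm raised, 57 mm latched, 54 mm pressed home. z is up, x and y are as the switch box's.
- key_b (a joint): Push key, square grey cap 24 x 24 mm; all four are identical, in varying order. Value: m the cap is down: 0 raised, 0.004 latched, 0.007 home (hard stop). Latched, a key stays put under a light tap (below 4 N); with more it goes the last 3 mm down against about 5 N (push with 10 N to be sure of home); let go from home it comes up to 0 and stays, from short of home it goes back to latched.
- key_b_top (a point): Centre of the top face of the cap of key_b; it goes down with the cap. Its height over the table is 61 mm raised, 57 mm latched, 54 mm pressed home. z is up, x and y are as the switch box's.
- key_c (a joint): Push key, square grey cap 24 x 24 mm; all four are identical, in varying order. Value: m the cap is down: 0 raised, 0.004 latched, 0.007 home (hard stop). Feel: as told at key_a and key_b.
- key_c_top (a point): Centre of the top face of the cap of key_c; it goes down with the cap. Its height over the table is 61 mm raised, 57 mm latched, 54 mm pressed home. z is up, x and y are as the switch box's.
- key_d (a joint): Push key, square grey cap 24 x 24 mm; all four are identical, in varying order. Value: m the cap is down: 0 raised, 0.004 latched, 0.007 home (hard stop). Feel: as told at key_a and key_b.
- key_d_top (a point): Centre of the top face of the cap of key_d; it goes down with the cap. Its height over the table is 61 mm raised, 57 mm latched, 54 mm pressed home. z is up, x and y are as the switch box's.
- parts_tin: Loose round steel tin, 28 mm across and 18 mm high, standing on the switch box behind the keys. Origin: centre of its underside. Leave it alone.
- breadboard: Loose white breadboard 165 x 55 mm, 9 mm thick, with a small black display on it (19 mm high in all), on the table at the left end of the switch box. Origin: centre of its underside. Leave it alone.
- mouse: Loose black computer mouse, 105 x 62 mm, 35 mm high, on the table at the right end of the switch box. Origin: on its underside. Leave it alone.
- screwdriver: Loose screwdriver 160 mm long lying on the table right of the mouse, along x. Origin: on its underside. Leave it alone.
- tumbler: Loose cream tumbler with black lid, 82 mm across, 175 mm high, at the left of the table, by the laptop. Origin: centre of its underside. Leave it alone.
- organiser: Loose clear tray with compartments, 90 x 190 mm, 30 mm high, beyond the switch box. Origin: centre of its underside. Leave it alone.
- circuit_board: Loose small blue circuit board 70 x 55 mm, 17 mm high, beyond the switch box. Origin: centre of its underside. Leave it alone.

How it is judged:
On the way, in this order (a step that is already met when the one before it is completed fails the run):
1. the leftmost key is touched (more than 0.5 N) while the latched key is still latched (value of joint key_c between 0.003 and 0.0055 m and ((y of key_a_top in the frame of switchbox between 0.057 and 0.087 m and contact force between the fingers and key_a above 0.5 N) or (y of key_b_top in the frame of switchbox between 0.057 and 0.087 m and contact force between the fingers and key_b above 0.5 N) or (y of key_c_top in the frame of switchbox between 0.057 and 0.087 m and contact force between the fingers and key_c above 0.5 N) or (y of key_d_top in the frame of switchbox between 0.057 and 0.087 m and contact force between the fingers and key_d above 0.5 N))), for 0.05 s.
2. the second key is touched (more than 0.5 N) while the latched key is still latched (value of joint key_c between 0.003 and 0.0055 m and ((y of key_a_top in the frame of switchbox between 0.009 and 0.039 m and contact force between the fingers and key_a above 0.5 N) or (y of key_b_top in the frame of switchbox between 0.009 and 0.039 m and contact force between the fingers and key_b above 0.5 N) or (y of key_c_top in the frame of switchbox between 0.009 and 0.039 m and contact force between the fingers and key_c above 0.5 N) or (y of key_d_top in the frame of switchbox between 0.009 and 0.039 m and contact force between the fingers and key_d above 0.5 N))), for 0.05 s.
3. the third key is touched (more than 0.5 N) while the latched key is still latched (value of joint key_c between 0.003 and 0.0055 m and ((y of key_a_top in the frame of switchbox between -0.039 and -0.009 m and contact force between the fingers and key_a above 0.5 N) or (y of key_b_top in the frame of switchbox between -0.039 and -0.009 m and contact force between the fingers and key_b above 0.5 N) or (y of key_c_top in the frame of switchbox between -0.039 and -0.009 m and contact force between the fingers and key_c above 0.5 N) or (y of key_d_top in the frame of switchbox between -0.039 and -0.009 m and contact force between the fingers and key_d above 0.5 N))), for 0.05 s.
4. the rightmost key is touched (more than 0.5 N) while the latched key is still latched (value of joint key_c between 0.003 and 0.0055 m and ((y of key_a_top in the frame of switchbox between -0.087 and -0.057 m and contact force between the fingers and key_a above 0.5 N) or (y of key_b_top in the frame of switchbox between -0.087 and -0.057 m and contact force between the fingers and key_b above 0.5 N) or (y of key_c_top in the frame of switchbox between -0.087 and -0.057 m and contact force between the fingers and key_c above 0.5 N) or (y of key_d_top in the frame of switchbox between -0.087 and -0.057 m and contact force between the fingers and key_d above 0.5 N))), for 0.05 s.
5. the latched key is pressed home by the fingers (value of joint key_c above 0.0063 m and contact force between the fingers and key_c above 0.5 N).
6. it has come up (value of joint key_c below 0.001 m), for 0.2 s.
At the end, for the whole second after the job is handed in: All four keys stand raised (each less than 1 mm down), after all were tapped from left to right and the latched one was pressed home (value of joint each of key_a, key_b, key_c, key_d below 0.001 m); the robot touches nothing.
It fails at once if a key that was not latched is pushed down by more than 5 mm of its 7 mm (value of joint any of key_a, key_b, key_d above 0.005 m).
It fails at once if a loose thing is lifted or moved by more than 20 mm (the tin on the box: 15 mm) (distance of parts_tin from where it was at the start of the episode above 0.015 m or distance of any of breadboard, mouse, screwdriver, tumbler, organiser, circuit_board from where it was at the start of the episode above 0.02 m).
It also fails if it takes over 51 s, if anything falls off the work surface, if the arm or the gripper's body presses on something with over 40 N, if the wrist force passes 120 N, or if a joint passes its speed limit or range.

## Working session

There is one attempt and no reset: what is moved stays moved. The work goes in short steps, Python scripts to look and compute and a tool call to move; the robot and the scene stay as the last step left them, time stands still between calls to the robot, and variables do not carry over. Pictures are saved under pics/ and viewed, about 8 in all and at most 12, crops included, and the job is handed in when it is done.

Besides the shell and the picture viewer there is one more tool, called after "Emit:" by a JSON object that holds its "fn" and its "kwargs". arm_command: Moves the arm, as the interface text tells. Its arguments: {"type":"object","properties":{"series":{"type":"array","items":{"type":"array","items":{"type":"number"}}}},"required":["series"]}

```bash
mkdir -p pics
cat > h.py <<'E'
import numpy as np, cv2
from plant import observe, camera, hand_in, finger_overhang
def pt(c,u,v,z=None):
    """world point of pixel; by range, or by plane height z"""
    K=np.array([[c['fx'],0,c['cx']],[0,c['fy'],c['cy']],[0,0,1.]])
    s=cv2.undistortPoints(np.array([[[u,v]]],float),K,np.array([c['k1'],0,0,0.]))[0,0]
    M=np.linalg.inv(np.array(c['view'])); d=M[:3,:3]@np.array([*s,1]); o=M[:3,3]
    k=float(c['range_z'][int(round(v)),int(round(u))]) if z is None else (z-o[2])/d[2]
    return o+k*d
E
python3 - <<'E'
from h import *
for n in ('scene','top'):
    c=camera(n); cv2.imwrite(f'pics/{n}1.png',c['frame'][:,:,::-1]); np.save(f'{n}1.npy',c,allow_pickle=True)
s=observe(); print({k:np.round(v,3).tolist() for k,v in s.items()},finger_overhang)
E
```

```text
{'clock': 0.1, 'qpos': [-1.154, 0.32, 1.566, -0.0, 1.257, -0.02], 'joint_vel': [-0.001, -0.001, -0.004, 0.001, 0.001, -0.001], 'tau': [-0.001, -41.333, -23.251, 0.073, 0.042, -0.0], 'position': [0.243, -0.521, 0.202], 'tool_rot': [[-0.001, 0.423, -0.906], [0.001, -0.906, -0.423], [-1.0, -0.002, 0.0]], 'force': [-0.56, -0.293, 0.143], 'torque': [-0.025, -0.015, -0.081], 'finger_gap': 0.091} 0.017
```

View pics/top1.png

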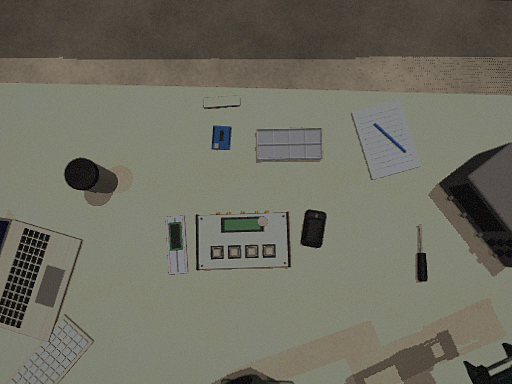

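The top view shows the box, with keys near (217,252), (234,252), (252,251) and (269,251), and the tin near (263,221). I'll enlarge the box.

Run:
```python
from h import *
c=np.load('top1.npy',allow_pickle=True).item()
cv2.imwrite('pics/top1c.png',cv2.resize(c['frame'][205:275,190:300,::-1],None,fx=7,fy=7,interpolation=cv2.INTER_CUBIC))
for u,v in [(217,252),(234,252),(252,251),(269,251)]: print(pt(c,u,v,.061),pt(c,u,v))
```

```text
[0.45804702 0.11938739 0.061     ] [0.45823949 0.11905078 0.06434206]
[0.45948238 0.07287879 0.061     ] [0.45952652 0.07283409 0.06178489]
[0.46369661 0.02376592 0.061     ] [0.46337582 0.02383186 0.05486314]
[ 0.46510932 -0.02266915  0.061     ] [ 0.46508684 -0.02268369  0.06055882]
```

View pics/top1c.png

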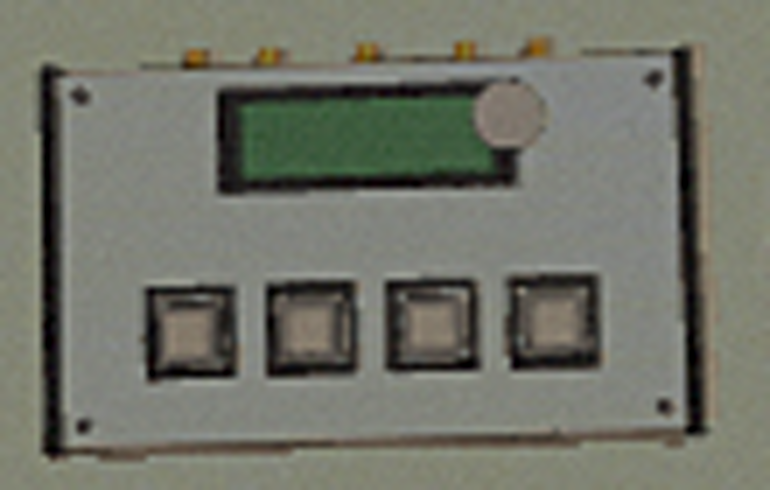

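Run:
```python
from h import *
c=np.load('top1.npy',allow_pickle=True).item()
P=np.array([pt(c,(x+.5)/7-.5+190,(y+.5)/7-.5+205,.049) for x,y in [(192,332),(311,328),(432,325),(553,322)]])
print(P)
k=np.array([72,24,-24,-72])/1e3
f=np.polyfit(k,P[:,:2],1); print(f, 'yaw',np.degrees(np.arctan2(-f[0,0],f[0,1])))
s=observe(); R=np.array(s['tool_rot'])
print('shift to centre', R.T@(np.array([*f[1],.160])-s['position']))
```

```text
[[ 0.45735595  0.12059602  0.049     ]
 [ 0.46037174  0.07361664  0.049     ]
 [ 0.46300908  0.0258687   0.049     ]
 [ 0.46563512 -0.02185022  0.049     ]]
[[-0.05723931  0.98976389]
 [ 0.46159297  0.04955778]] yaw 3.3098014166115783
shift to centre [ 0.0427845  -0.4240987  -0.43921665]
```

View pics/scene1.png

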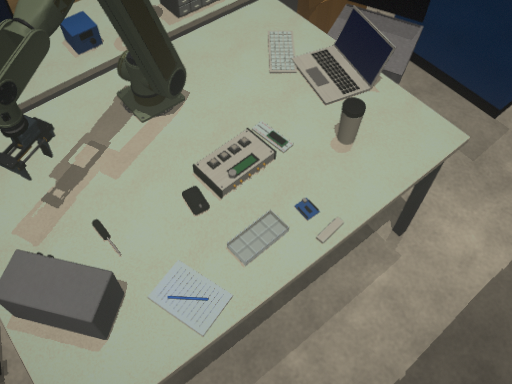

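The scene view agrees: the path from the arm to the box is clear above the mouse. I'll move over the row, closing the fingers on the way.

Emit:
{"fn": "arm_command", "kwargs": {"series": [[0,-0.028,-0.029,0.03,0],[0,-0.056,-0.058,0.06,0],[0,-0.084,-0.087,0.09,0],[0,-0.112,-0.116,0.12,0],[0,-0.14,-0.145,0.15,0],[0,-0.168,-0.174,0.18,0],[0,-0.196,-0.203,0.21,0],[0,-0.224,-0.232,0.24,0],[0,-0.252,-0.261,0.27,0],[0,-0.28,-0.29,0.3,0],[0,-0.308,-0.319,0.34,0],[0,-0.336,-0.348,0.379,0]]}}

```text
clock: 1.1
position: [0.4164, -0.0674, 0.2028]
tool_rot: [[-0.0, 0.056, -0.998], [-0.0, -0.998, -0.056], [-1.0, 0.0, 0.0]]
force: [0.6, -0.7, 0.6]
finger_gap: 0.0139
```

```bash
cat >> h.py <<'E'
ROW=np.polyfit(np.array([72,24,-24,-72])/1e3,np.array([[.45736,.1206],[.46037,.07362],[.46301,.02587],[.46564,-.02185]]),1)
def go(x,y,z):
    s=observe(); R=np.array(s['tool_rot']); print('pos',s['position'],'F',s['force'],'gap',s['finger_gap'],'t',s['clock'])
    print('R',R.round(3).tolist(),'shift',(R.T@(np.array([x,y,z])-s['position'])).round(4))
E
python3 -c "
from h import *
go(*ROW[1],.16)"
```

```text
pos [ 0.41641284 -0.06739127  0.20277222] F [ 0.56954547 -0.66839245  0.63076482] gap 0.013924691862329058 t 1.1
R [[-0.0, 0.056, -0.998], [-0.0, -0.998, -0.056], [-1.0, 0.0, 0.0]] shift [ 0.0427 -0.1143 -0.0516]
```

Emit:
{"fn": "arm_command", "kwargs": {"series": [[0,-0.038,-0.017,0,0],[0,-0.076,-0.034,0,0],[0,-0.114,-0.052,0,0],[0,-0.114,-0.052,0,0],[0,-0.114,-0.052,0,0]]}}

```text
clock: 1.52
position: [0.4618, 0.0492, 0.2023]
tool_rot: [[-0.001, 0.062, -0.998], [-0.0, -0.998, -0.062], [-1.0, 0.0, 0.001]]
force: [-0.2, -0.0, 0.6]
finger_gap: 0.0005
```

Run:
```python
from h import *
go(*ROW[1],.16)
for n in ('wrist',):
    c=camera(n); cv2.imwrite(f'pics/{n}2.png',c['frame'][:,:,::-1]); np.save(f'{n}2.npy',c,allow_pickle=True)
print(np.linalg.inv(c['view']).round(3))
```

```text
pos [0.46181339 0.04916748 0.20225931] F [-0.16019917 -0.04563807  0.55544509] gap 0.0004962296836740867 t 1.5167
R [[-0.001, 0.062, -0.998], [-0.0, -0.998, -0.062], [-1.0, 0.0, 0.001]] shift [ 0.0423 -0.0004  0.0001]
[[ 0.063 -0.957 -0.284  0.542]
 [-0.998 -0.06  -0.017  0.056]
 [-0.     0.285 -0.959  0.385]
 [ 0.     0.     0.     1.   ]]
```

View pics/wrist2.png

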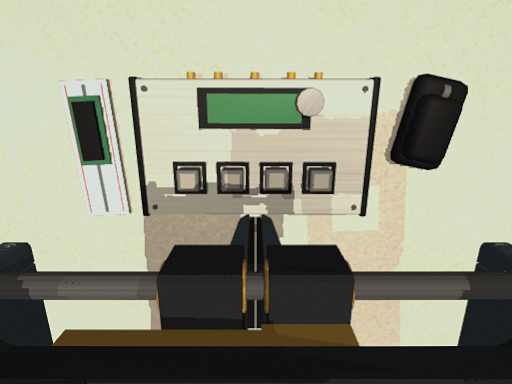

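The wrist view shows all four key frames, with centres near (190,178), (233,178), (276,178) and (319,178). Next come their positions and cap heights from range.

Run:
```python
from h import *
c=np.load('wrist2.npy',allow_pickle=True).item()
P=[]
for u,v in [(190,178),(233,178),(276,178),(319.5,178)]:
    P.append(pt(c,u,v,.049)); 
    r=c['range_z'][176:185,int(u)-5:int(u)+5]
    z=[pt(c,int(u)+i,v+j)[2] for i in range(-5,4) for j in range(-1,6)]
    print(P[-1].round(4),'cap z',np.median(z).round(4),np.std(z).round(4))
k=np.array([72,24,-24,-72])/1e3
f=np.polyfit(k,np.array(P)[:,:2],1); print(f,ROW)
cv2.imwrite('pics/wrist2c.png',cv2.resize(c['frame'][150:205,160:350,::-1],None,fx=4.2,fy=4.2,interpolation=cv2.INTER_CUBIC))
for y in k: go(*(f[0]*y/np.linalg.norm(f[0])+f[1]),.09)
```

```text
[0.4565 0.1234 0.049 ] cap z 0.0623 0.0008
[0.4596 0.0754 0.049 ] cap z 0.0623 0.0007
[0.4626 0.0275 0.049 ] cap z 0.0583 0.0408
[ 0.4656 -0.0211  0.049 ] cap z 0.062 0.0404
[[-0.06294665  1.00267989]
 [ 0.46106776  0.05129768]] [[-0.05725     0.98979167]
 [ 0.461595    0.04956   ]]
pos [0.4613109  0.04780024 0.20229503] F [ 0.28460638 -0.6030557   0.12016113] gap 0.0008141719831935494 t 1.5667
R [[-0.002, 0.06, -0.998], [-0.001, -0.998, -0.06], [-1.0, 0.001, 0.002]] shift [ 1.122e-01 -7.560e-02  1.000e-04]
pos [0.4613109  0.04780024 0.20229503] F [ 0.28460638 -0.6030557   0.12016113] gap 0.0008141719831935494 t 1.5667
R [[-0.002, 0.06, -0.998], [-0.001, -0.998, -0.06], [-1.0, 0.001, 0.002]] shift [ 1.123e-01 -2.760e-02 -1.000e-04]
pos [0.4613109  0.04780024 0.20229503] F [ 0.28460638 -0.6030557   0.12016113] gap 0.0008141719831935494 t 1.5667
R [[-0.002, 0.06, -0.998], [-0.001, -0.998, -0.06], [-1.0, 0.001, 0.002]] shift [ 0.1123  0.0204 -0.0002]
pos [0.4613109  0.04780024 0.20229503] F [ 0.28460638 -0.6030557   0.12016113] gap 0.0008141719831935494 t 1.5667
R [[-0.002, 0.06, -0.998], [-0.001, -0.998, -0.06], [-1.0, 0.001, 0.002]] shift [ 0.1123  0.0684 -0.0003]
```

View pics/wrist2c.png

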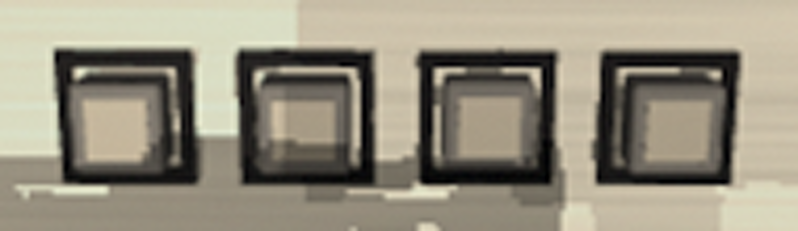

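The enlarged crop shows the same layout, and range puts the third cap about 4 mm lower. So the latched key is the third, at y = −24 mm. I'll move over the leftmost key.

Emit:
{"fn": "arm_command", "kwargs": {"series": [[0.03,-0.025,0,0,0],[0.06,-0.05,0,0,0],[0.08,-0.075,0,0,0],[0.1,-0.075,0,0,0],[0.117,-0.075,0,0,0],[0.117,-0.075,0,0,0],[0.117,-0.075,0,0,0],[0.117,-0.075,0,0,0]]}}

```text
clock: 2.23
position: [0.4581, 0.1213, 0.0868]
tool_rot: [[0.002, 0.056, -0.998], [0.0, -0.998, -0.056], [-1.0, -0.0, -0.002]]
force: [0.5, -0.3, -0.1]
finger_gap: 0.0002
```

Emit:
{"fn": "arm_command", "kwargs": {"series": [[0.001,0,0,0,0],[0.003,0,0,0,0],[0.005,0,0,0,0],[0.006,0,0,0,0],[0.006,0,0,0,0],[0.006,0,0,0,0]]}}

```text
clock: 2.73
position: [0.4574, 0.1224, 0.0799]
tool_rot: [[0.0, 0.058, -0.998], [-0.0, -0.998, -0.058], [-1.0, 0.0, -0.0]]
force: [-0.2, 0.8, 0.2]
finger_gap: 0.0005
```

Emit:
{"fn": "arm_command", "kwargs": {"series": [[0.001,0,0,0,0],[0.001,0,0,0,0],[0.001,0,0,0,0]]}}

```text
clock: 2.98
position: [0.4574, 0.1224, 0.0788]
tool_rot: [[-0.0, 0.058, -0.998], [-0.0, -0.998, -0.058], [-1.0, 0.0, 0.0]]
force: [0.2, 0.0, -0.5]
finger_gap: -0.0001
```

Emit:
{"fn": "arm_command", "kwargs": {"series": [[0.001,0,0,0,0],[0.001,0,0,0,0],[0.001,0,0,0,0]]}}

```text
clock: 3.23
position: [0.4574, 0.1223, 0.0778]
tool_rot: [[-0.0, 0.058, -0.998], [-0.0, -0.998, -0.058], [-1.0, 0.0, 0.0]]
force: [-0.6, 0.2, -0.8]
finger_gap: 0.0006
```

Emit:
{"fn": "arm_command", "kwargs": {"series": [[0.001,0,0,0,0],[0.001,0,0,0,0],[0.001,0,0,0,0]]}}

```text
clock: 3.48
position: [0.4574, 0.1223, 0.0768]
tool_rot: [[-0.0, 0.058, -0.998], [-0.0, -0.998, -0.058], [-1.0, 0.0, 0.0]]
force: [-0.5, -0.2, 0.4]
finger_gap: 0.0006
```

Emit:
{"fn": "arm_command", "kwargs": {"series": [[0.001,0,0,0,0],[0.001,0,0,0,0],[0.001,0,0,0,0]]}}

```text
clock: 3.73
position: [0.4574, 0.1223, 0.0758]
tool_rot: [[-0.0, 0.058, -0.998], [-0.0, -0.998, -0.058], [-1.0, 0.0, 0.0]]
force: [-0.5, -0.1, 0.4]
finger_gap: 0.0004
```

Contact should have come by now, so I'll look before going further.

Run:
```python
from h import *
c=camera('wrist'); s=observe(); print(s['force'],s['tau'],s['position'])
cv2.imwrite('pics/wrist3.png',cv2.resize(c['frame'][130:260,130:350,::-1],None,fx=3.6,fy=3.6,interpolation=cv2.INTER_CUBIC))
```

```text
[-0.12561329 -0.86919709 -0.2402922 ] [ 7.93359850e-04 -3.45952606e+01 -1.83180141e+01  1.64722838e-02
 -8.07695836e-02 -3.13882595e-06] [0.45743079 0.12229771 0.07580442]
```

View pics/wrist3.png

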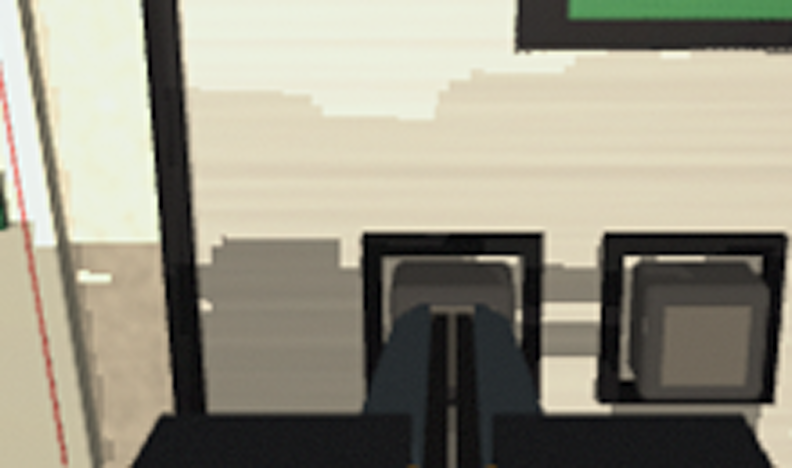

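The picture shows the closed tips centred over the leftmost key, at or just above the cap. I'll continue down in 1 mm steps, watching the force.

Emit:
{"fn": "arm_command", "kwargs": {"series": [[0.001,0,0,0,0],[0.001,0,0,0,0],[0.001,0,0,0,0]]}}

```text
clock: 4.03
position: [0.4574, 0.1223, 0.0748]
tool_rot: [[-0.0, 0.058, -0.998], [-0.0, -0.998, -0.058], [-1.0, 0.0, 0.0]]
force: [-0.2, 0.4, 0.7]
finger_gap: 0.0003
```

```bash
python3 -c "
from h import *
s=observe();print(s['tau'],s['force'])
c=camera('wrist');print(c['range_z'][195:220:3,235:275:4].round(4))
cv2.imwrite('pics/wrist4.png',cv2.resize(c['frame'][190:260,220:290,::-1],None,fx=8,fy=8,interpolation=cv2.INTER_CUBIC))"
```

```text
[-1.96571898e-05 -3.46246362e+01 -1.82776290e+01  1.63900101e-02
 -8.32251110e-02 -1.88258974e-05] [-0.23997137  0.35120883  0.70688516]
[[0.2186 0.2181 0.219  0.2179 0.2183 0.2171 0.2173 0.2178 0.2185 0.2187]
 [0.2177 0.2175 0.2175 0.2171 0.2165 0.2169 0.2189 0.2166 0.2166 0.2182]
 [0.2188 0.2177 0.2183 0.217  0.2179 0.2173 0.2174 0.2175 0.218  0.2183]
 [0.2173 0.2219 0.2182 0.217  0.2185 0.2173 0.2166 0.2186 0.2164 0.219 ]
 [0.2194 0.215  0.211  0.2117 0.2123 0.2123 0.212  0.2119 0.2123 0.2104]
 [0.2176 0.2088 0.2067 0.2088 0.2082 0.2074 0.207  0.208  0.208  0.2081]
 [0.2205 0.2091 0.2079 0.2071 0.2092 0.2076 0.2083 0.208  0.2095 0.2069]
 [0.2222 0.2085 0.1763 0.1781 0.1828 0.2086 0.1818 0.1781 0.1779 0.2081]
 [0.222  0.2094 0.1721 0.1734 0.1775 0.2082 0.1771 0.1739 0.1743 0.1737]]
```

Emit:
{"fn": "arm_command", "kwargs": {"series": [[0.0007,0,0,0,0],[0.0007,0,0,0,0],[0.0007,0,0,0,0]]}}

```text
clock: 4.33
position: [0.4574, 0.1223, 0.0741]
tool_rot: [[-0.0, 0.058, -0.998], [-0.0, -0.998, -0.058], [-1.0, 0.0, 0.0]]
force: [0.3, -0.5, -0.2]
finger_gap: 0.0004
```

```bash
python3 -c "
from h import *
s=observe();print(s['tau'],s['force'])"
```

```text
[-4.21501627e-04 -3.46494448e+01 -1.82523715e+01  1.63522409e-02
 -8.29670951e-02  1.27821018e-06] [ 0.25612738 -0.50356787 -0.20728994]
```

View pics/wrist4.png

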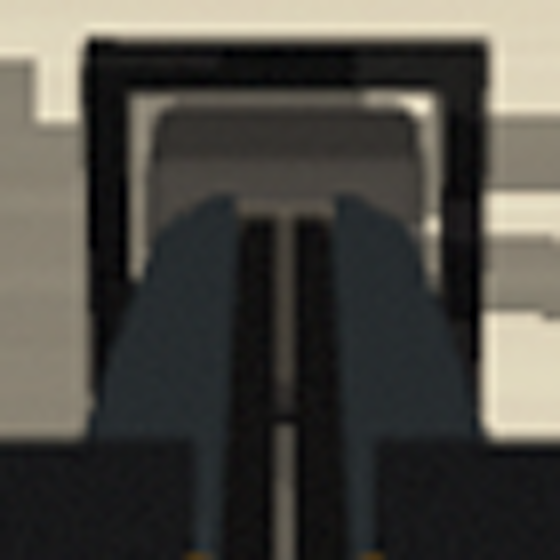

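```bash
python3 -c "
from h import *
c=camera('wrist');go(.457,.122,.078)
for v in range(200,226,2): print(v,*[pt(c,u,v).round(4).tolist() for u in (247,255,263)])"
```

```text
pos [0.45743571 0.12231751 0.07410491] F [ 0.04140534  0.32632467 -0.85045338] gap 0.0005213512569857611 t 4.3833
R [[0.0, 0.058, -0.998], [-0.0, -0.998, -0.058], [-1.0, 0.0, 0.0]] shift [-0.0039  0.0003  0.0005]
200 [0.4717, 0.1304, 0.0497] [0.4723, 0.1248, 0.0505] [0.4724, 0.1192, 0.05]
202 [0.469, 0.1304, 0.0459] [0.4697, 0.1247, 0.0471] [0.4694, 0.1189, 0.0451]
204 [0.4684, 0.1303, 0.0486] [0.469, 0.1246, 0.0496] [0.469, 0.1189, 0.0484]
206 [0.4685, 0.1302, 0.0535] [0.4687, 0.1246, 0.0532] [0.4698, 0.1191, 0.0552]
208 [0.4688, 0.13, 0.0584] [0.469, 0.1246, 0.0582] [0.4697, 0.1192, 0.0593]
210 [0.4684, 0.1299, 0.0613] [0.4685, 0.1246, 0.0607] [0.4685, 0.1192, 0.0599]
212 [0.4673, 0.1299, 0.0622] [0.4673, 0.1245, 0.0616] [0.4679, 0.1192, 0.0621]
214 [0.4752, 0.1296, 0.0875] [0.4657, 0.1244, 0.061] [0.4754, 0.1203, 0.0865]
216 [0.4747, 0.1295, 0.0896] [0.4647, 0.1244, 0.0621] [0.4755, 0.1203, 0.0901]
218 [0.4752, 0.1295, 0.0939] [0.4633, 0.1243, 0.0622] [0.4756, 0.1204, 0.0938]
220 [0.475, 0.1294, 0.0966] [0.4619, 0.1242, 0.0624] [0.4758, 0.1205, 0.0973]
222 [0.4753, 0.1293, 0.1004] [0.4606, 0.1241, 0.0627] [0.4753, 0.1206, 0.099]
224 [0.4755, 0.1292, 0.1038] [0.4594, 0.1241, 0.0633] [0.4751, 0.1206, 0.1014]
```

Range shows the cap still raised at 0.061–0.062 m, and the lowest visible finger edge is about 0.086 m. So the tips sit higher than the stated overhang implies. I'll keep feeling down in small steps.

Emit:
{"fn": "arm_command", "kwargs": {"series": [[0.001,0,0,0,0],[0.002,0,0,0,0],[0.002,0,0,0,0]]}}

```text
clock: 4.63
position: [0.4573, 0.1223, 0.0719]
tool_rot: [[-0.0, 0.058, -0.998], [-0.0, -0.998, -0.058], [-1.0, 0.0, 0.0]]
force: [0.5, 0.9, 0.9]
finger_gap: 0.0005
```

```bash
cat >> h.py <<'E'
def cap(n):
    c=camera('wrist');s=observe();print('F',s['force'].round(2) if hasattr(s['force'],'round') else s['force'],'z',s['position'][2])
    q=[pt(c,u,v) for v in range(190,226) for u in range(245,268)]
    q=np.array([p for p in q if .464<p[0]<.469 and p[2]>.052]); lo=q[q[:,2]<.07]
    print('cap z',np.percentile(lo[:,2],[50,80,95]).round(4))
    q=np.array([pt(c,u,v) for v in range(200,240) for u in (245,248,262,265)]); q=q[(q[:,2]>.067)]
    print('tip lowest',q[q[:,2].argmin()].round(4) if len(q) else None)
E
python3 -c "
from h import *
cap(1)"
```

```text
F [ 0.2  -0.25  0.25] z 0.07196998514107514
cap z [0.0612 0.0621 0.0628]
tip lowest [0.4748 0.119  0.083 ]
```

Emit:
{"fn": "arm_command", "kwargs": {"series": [[0.001,0,0,0,0],[0.002,0,0,0,0],[0.002,0,0,0,0]]}}

```text
clock: 4.93
position: [0.4573, 0.1223, 0.0699]
tool_rot: [[-0.0, 0.058, -0.998], [-0.0, -0.998, -0.058], [-1.0, 0.0, 0.0]]
force: [0.5, 0.5, -0.6]
finger_gap: 0.0009
```

Emit:
{"fn": "arm_command", "kwargs": {"series": [[0.001,0,0,0,0],[0.002,0,0,0,0],[0.002,0,0,0,0]]}}

```text
clock: 5.18
position: [0.4573, 0.1223, 0.0679]
tool_rot: [[-0.0, 0.058, -0.998], [-0.0, -0.998, -0.058], [-1.0, 0.0, 0.0]]
force: [-0.1, -0.3, 0.7]
finger_gap: 0.0005
```

```bash
python3 -c "
from h import *
cap(1)
c=camera('scene');cv2.imwrite('pics/scene5.png',cv2.resize(c['frame'][90:210,170:310,::-1],None,fx=5,fy=5,interpolation=cv2.INTER_CUBIC))"
```

```text
F [ 0.79 -0.13  0.25] z 0.06798967384802906
cap z [0.0607 0.0618 0.0625]
tip lowest [0.4748 0.119  0.079 ]
```

View pics/scene5.png

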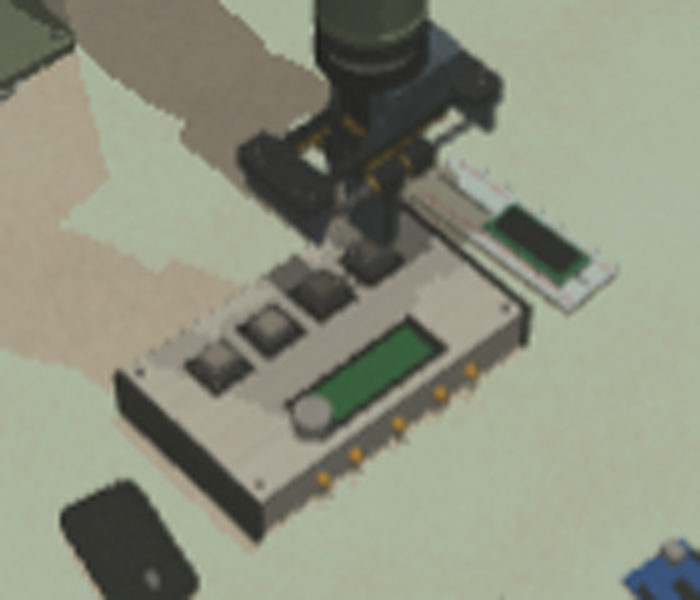

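The scene crop shows the fingers still short of the leftmost cap. The visible tip edge keeps about 11 mm above the reported TCP, so contact should come near TCP z ≈ 0.05. I'll go on in 2 mm steps with force checks.

Emit:
{"fn": "arm_command", "kwargs": {"series": [[0.001,0,0,0,0],[0.002,0,0,0,0],[0.002,0,0,0,0]]}}

```text
clock: 5.53
position: [0.4573, 0.1223, 0.0659]
tool_rot: [[-0.0, 0.058, -0.998], [-0.0, -0.998, -0.058], [-1.0, 0.0, 0.0]]
force: [-0.6, 0.0, 0.7]
finger_gap: 0.0003
```

Emit:
{"fn": "arm_command", "kwargs": {"series": [[0.001,0,0,0,0],[0.002,0,0,0,0],[0.002,0,0,0,0]]}}

```text
clock: 5.78
position: [0.4573, 0.1223, 0.0639]
tool_rot: [[-0.0, 0.058, -0.998], [-0.0, -0.998, -0.058], [-1.0, 0.0, 0.0]]
force: [-0.6, 0.1, 0.2]
finger_gap: 0.0007
```

Emit:
{"fn": "arm_command", "kwargs": {"series": [[0.001,0,0,0,0],[0.002,0,0,0,0],[0.002,0,0,0,0]]}}

```text
clock: 6.03
position: [0.4573, 0.1223, 0.0619]
tool_rot: [[-0.0, 0.058, -0.998], [-0.0, -0.998, -0.058], [-1.0, 0.0, 0.0]]
force: [-0.6, 0.2, -0.1]
finger_gap: 0.0005
```

```bash
python3 -c "
from h import *
cap(1)"
```

```text
F [-0.54 -0.32 -0.64] z 0.06201583826204364
cap z [0.0573 0.0612 0.0629]
tip lowest [0.4752 0.119  0.0741]
```

Emit:
{"fn": "arm_command", "kwargs": {"series": [[0.001,0,0,0,0],[0.002,0,0,0,0],[0.002,0,0,0,0]]}}

```text
clock: 6.33
position: [0.4573, 0.1223, 0.0599]
tool_rot: [[-0.0, 0.058, -0.998], [-0.0, -0.998, -0.058], [-1.0, 0.0, 0.0]]
force: [-0.4, -0.8, -0.2]
finger_gap: 0.0002
```

Emit:
{"fn": "arm_command", "kwargs": {"series": [[0.001,0,0,0,0],[0.002,0,0,0,0],[0.002,0,0,0,0]]}}

```text
clock: 6.58
position: [0.4573, 0.1223, 0.0579]
tool_rot: [[-0.0, 0.058, -0.998], [-0.0, -0.998, -0.058], [-1.0, 0.0, 0.0]]
force: [-1.8, 0.4, 0.4]
finger_gap: 0.0005
```

```bash
python3 -c "
from h import *
cap(1)
c=camera('wrist')
cv2.imwrite('pics/wrist6.png',cv2.resize(c['frame'][180:260,205:305,::-1],None,fx=7,fy=7,interpolation=cv2.INTER_CUBIC))"
```

```text
F [ 0.71  0.38 -0.43] z 0.05799011390750093
cap z [0.0574 0.062  0.0625]
tip lowest [0.4752 0.119  0.0699]
```

View pics/wrist6.png

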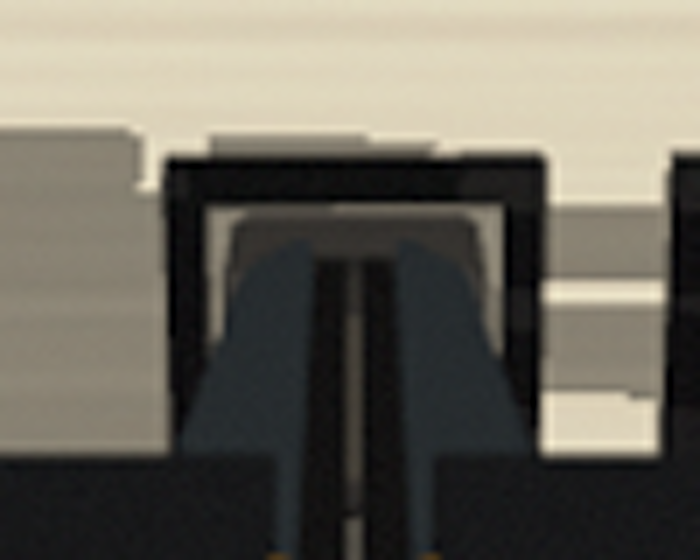

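The cap is still visible and undepressed in front of the tips, so contact is a few millimetres further down.

Emit:
{"fn": "arm_command", "kwargs": {"series": [[0.001,0,0,0,0],[0.002,0,0,0,0],[0.002,0,0,0,0]]}}

```text
clock: 6.93
position: [0.4573, 0.1223, 0.0559]
tool_rot: [[-0.0, 0.058, -0.998], [-0.0, -0.998, -0.058], [-1.0, 0.0, 0.0]]
force: [-0.7, -0.3, -0.3]
finger_gap: 0.0003
```

Emit:
{"fn": "arm_command", "kwargs": {"series": [[0.001,0,0,0,0],[0.002,0,0,0,0],[0.002,0,0,0,0]]}}

```text
clock: 7.18
position: [0.4573, 0.1223, 0.0539]
tool_rot: [[-0.0, 0.058, -0.998], [-0.0, -0.998, -0.058], [-1.0, 0.0, 0.0]]
force: [-0.6, -0.2, 0.7]
finger_gap: 0.0001
```

Emit:
{"fn": "arm_command", "kwargs": {"series": [[0.001,0,0,0,0],[0.001,0,0,0,0],[0.001,0,0,0,0]]}}

```text
clock: 7.43
position: [0.4574, 0.1223, 0.0531]
tool_rot: [[-0.0, 0.058, -0.998], [-0.0, -0.998, -0.058], [-1.0, 0.0, 0.0]]
force: [0.2, 0.0, -0.2]
finger_gap: 0.0002
```

```bash
python3 -c "
from h import *
cap(1)"
```

```text
F [-0.09  0.5   0.  ] z 0.053134792319384797
cap z [0.0613 0.0618 0.0621]
tip lowest [0.4749 0.129  0.0674]
```

Emit:
{"fn": "arm_command", "kwargs": {"series": [[0.001,0,0,0,0],[0.001,0,0,0,0],[0.001,0,0,0,0]]}}

```text
clock: 7.73
position: [0.4574, 0.1223, 0.0521]
tool_rot: [[-0.0, 0.058, -0.998], [-0.0, -0.998, -0.058], [-1.0, 0.0, 0.0]]
force: [0.1, 0.1, 0.5]
finger_gap: 0.0003
```

```bash
python3 -c "
from h import *
cap(1);s=observe();print(s['tau'])"
```

```text
F [ 0.42  0.53 -0.21] z 0.05211146040396587
cap z [0.0608 0.0615 0.0617]
tip lowest [0.4746 0.1307 0.0674]
[-1.97502945e-04 -3.52619684e+01 -1.72483045e+01  1.55986537e-02
 -8.10184283e-02  4.83327767e-06]
```

Emit:
{"fn": "arm_command", "kwargs": {"series": [[0.001,0,0,0,0],[0.001,0,0,0,0],[0.001,0,0,0,0]]}}

```text
clock: 8.03
position: [0.4574, 0.1223, 0.0511]
tool_rot: [[-0.0, 0.058, -0.998], [-0.0, -0.998, -0.058], [-1.0, 0.0, 0.0]]
force: [0.5, -0.1, 0.1]
finger_gap: 0.0007
```

```bash
python3 -c "
from h import *
cap(1);s=observe();print(s['tau'])"
```

```text
F [ 0.15  0.05 -0.4 ] z 0.05111985184380534
cap z [0.0607 0.0614 0.0615]
tip lowest [0.475  0.129  0.0673]
[-4.53500170e-04 -3.52922809e+01 -1.72002894e+01  1.54675276e-02
 -8.08131415e-02  2.35032218e-06]
```

Emit:
{"fn": "arm_command", "kwargs": {"series": [[0.001,0,0,0,0],[0.001,0,0,0,0],[0.001,0,0,0,0]]}}

```text
clock: 8.33
position: [0.4576, 0.1224, 0.0502]
tool_rot: [[0.0, 0.058, -0.998], [0.0, -0.998, -0.058], [-1.0, 0.0, -0.0]]
force: [0.5, -0.9, 0.9]
finger_gap: 0.0001
```

Emit:
{"fn": "arm_command", "kwargs": {"series": [[0.001,0,0,0,0],[0.001,0,0,0,0],[0.001,0,0,0,0]]}}

```text
clock: 8.58
position: [0.4576, 0.1223, 0.0493]
tool_rot: [[0.0, 0.058, -0.998], [-0.0, -0.998, -0.058], [-1.0, 0.0, -0.0]]
force: [-0.3, 0.5, 3.1]
finger_gap: 0.0001
```

```bash
python3 -c "
from h import *
cap(1);s=observe();print(s['tau'])
c=camera('wrist')
for v in range(214,240,2): print(v,*[pt(c,u,v).round(4).tolist() for u in (247,255,263)])"
```

```text
F [-0.41 -0.57  2.85] z 0.049314601564398625
cap z [0.0572 0.0609 0.0612]
tip lowest [0.4754 0.121  0.0679]
[-3.61907005e-03 -3.39996850e+01 -1.64474130e+01  1.42775889e-02
 -1.60176200e-01 -7.72155204e-05]
214 [0.4755, 0.1297, 0.0632] [0.4695, 0.1247, 0.0461] [0.4759, 0.1203, 0.0628]
216 [0.4753, 0.1296, 0.0658] [0.4691, 0.1246, 0.0486] [0.4756, 0.1204, 0.0652]
218 [0.5379, 0.1284, 0.2322] [0.4688, 0.1246, 0.0514] [0.4756, 0.1205, 0.0685]
220 [0.4747, 0.1294, 0.0706] [0.4689, 0.1246, 0.0549] [0.4754, 0.1205, 0.071]
222 [0.475, 0.1293, 0.0743] [0.4692, 0.1246, 0.0591] [0.4752, 0.1206, 0.0736]
224 [0.4751, 0.1293, 0.0776] [0.4685, 0.1246, 0.0605] [0.4755, 0.1207, 0.0772]
226 [0.4749, 0.1292, 0.0798] [0.4675, 0.1245, 0.0613] [0.4759, 0.1208, 0.0811]
228 [0.4752, 0.1291, 0.0831] [0.4662, 0.1245, 0.0611] [0.4755, 0.1208, 0.0829]
230 [0.4752, 0.1291, 0.0859] [0.4645, 0.1244, 0.0603] [0.4754, 0.1208, 0.0851]
232 [0.4752, 0.129, 0.0883] [0.4633, 0.1243, 0.0603] [0.4757, 0.1209, 0.0883]
234 [0.4748, 0.1289, 0.09] [0.4622, 0.1242, 0.0608] [0.4752, 0.1209, 0.0898]
236 [0.4749, 0.1289, 0.0925] [0.4609, 0.1242, 0.061] [0.4753, 0.121, 0.0924]
238 [0.4751, 0.1288, 0.0953] [0.4593, 0.1241, 0.0602] [0.4756, 0.1211, 0.0955]
```

Contact on key 1: about 3 N with the cap under 1 mm down, at TCP z ≈ 0.0493. I'll lift 8 mm, go 48 mm right and tap key 2 at the same depth.

Emit:
{"fn": "arm_command", "kwargs": {"series": [[-0.004,0,0,0,0],[-0.008,0,0,0,0],[-0.008,0.016,0,0,0],[-0.008,0.032,0,0,0],[-0.008,0.048,0,0,0],[-0.008,0.048,0,0,0],[-0.005,0.048,0,0,0],[-0.002,0.048,0,0,0],[-0.001,0.048,0,0,0],[0,0.048,0,0,0],[0,0.048,0,0,0],[0,0.048,0,0,0]]}}

```text
clock: 9.68
position: [0.46, 0.0748, 0.0492]
tool_rot: [[-0.0, 0.058, -0.998], [0.0, -0.998, -0.058], [-1.0, -0.0, 0.0]]
force: [-1.3, 0.3, 3.2]
finger_gap: 0.0005
```

Key 2 tapped at 3.2 N. Key 3 is latched and 4 mm lower, so I'll go to just above it and feel down finely.

Emit:
{"fn": "arm_command", "kwargs": {"series": [[-0.004,0,0,0,0],[-0.008,0,0,0,0],[-0.008,0.016,0,0,0],[-0.008,0.032,0,0,0],[-0.008,0.048,0,0,0],[-0.008,0.048,0,0,0],[-0.004,0.048,0,0,0],[0,0.048,0,0,0],[0.0015,0.048,0,0,0],[0.0025,0.048,0,0,0],[0.0025,0.048,0,0,0],[0.0025,0.048,0,0,0]]}}

```text
clock: 10.68
position: [0.463, 0.0269, 0.0465]
tool_rot: [[-0.0, 0.058, -0.998], [-0.0, -0.998, -0.058], [-1.0, 0.0, 0.0]]
force: [-0.5, -0.4, -0.5]
finger_gap: 0.0009
```

Emit:
{"fn": "arm_command", "kwargs": {"series": [[0.0003,0,0,0,0],[0.0003,0,0,0,0],[0.0003,0,0,0,0]]}}

```text
clock: 10.93
position: [0.4631, 0.0265, 0.0464]
tool_rot: [[0.0, 0.058, -0.998], [-0.0, -0.998, -0.058], [-1.0, 0.0, -0.0]]
force: [0.6, 0.8, 0.4]
finger_gap: 0.0004
```

Emit:
{"fn": "arm_command", "kwargs": {"series": [[0.0003,0,0,0,0],[0.0003,0,0,0,0],[0.0003,0,0,0,0]]}}

```text
clock: 11.18
position: [0.4631, 0.0265, 0.0462]
tool_rot: [[0.0, 0.058, -0.998], [0.0, -0.998, -0.058], [-1.0, -0.0, -0.0]]
force: [-0.6, 0.6, 1.5]
finger_gap: 0.0005
```

Emit:
{"fn": "arm_command", "kwargs": {"series": [[0.0001,0,0,0,0],[0.0001,0,0,0,0],[0.0001,0,0,0,0]]}}

```text
clock: 11.43
position: [0.4631, 0.0265, 0.0461]
tool_rot: [[0.0, 0.058, -0.998], [0.0, -0.998, -0.058], [-1.0, 0.0, -0.0]]
force: [-0.7, 1.1, 3.8]
finger_gap: 0.0005
```

```bash
python3 -c "
from h import *
for i in range(3):
    s=observe();print(s['force'],s['position']); camera('wrist')"
```

```text
[-0.72043181  1.08851283  3.78876315] [0.46310039 0.02651217 0.04613915]
[-1.70889717  1.15152468  4.61933045] [0.46309816 0.02652011 0.04612213]
[-0.71128957  0.64686778  4.4266986 ] [0.46305971 0.02650387 0.04605612]
```

Key 3 was touched at about 4 N with only 0.1 mm of travel, so it is still latched. On to key 4.

Emit:
{"fn": "arm_command", "kwargs": {"series": [[-0.006,0,0,0,0],[-0.012,0,0,0,0],[-0.012,0.016,0,0,0],[-0.012,0.032,0,0,0],[-0.012,0.048,0,0,0],[-0.012,0.048,0,0,0],[-0.008,0.048,0,0,0],[-0.005,0.048,0,0,0],[-0.004,0.048,0,0,0],[-0.0032,0.048,0,0,0],[-0.0032,0.048,0,0,0],[-0.0032,0.048,0,0,0]]}}

```text
clock: 12.58
position: [0.4655, -0.0211, 0.0492]
tool_rot: [[-0.001, 0.058, -0.998], [0.0, -0.998, -0.058], [-1.0, -0.0, 0.001]]
force: [-1.4, 0.1, 3.0]
finger_gap: 0.0005
```

```bash
python3 -c "
from h import *
go(.4656,-.0207,.049)"
```

```text
pos [ 0.46551577 -0.02106391  0.04919016] F [-1.42681996  0.09349111  3.03178148] gap 0.0005160371847686959 t 12.5833
R [[-0.001, 0.058, -0.998], [0.0, -0.998, -0.058], [-1.0, -0.0, 0.001]] shift [ 0.0002 -0.0004 -0.0001]
```

Key 4 tapped at 3 N. I'll go back over key 3, lifting higher on the way, and check by range that the others stand raised and key 3 is still latched.

Emit:
{"fn": "arm_command", "kwargs": {"series": [[-0.02,0,0,0,0],[-0.04,-0.01,0,0,0],[-0.06,-0.03,0,0,0],[-0.08,-0.048,0,0,0],[-0.1,-0.048,0,0,0],[-0.1,-0.048,0,0,0],[-0.1,-0.048,0,0,0]]}}

```text
clock: 13.17
position: [0.4635, 0.0269, 0.1497]
tool_rot: [[0.002, 0.059, -0.998], [0.0, -0.998, -0.059], [-1.0, 0.0, -0.002]]
force: [-0.4, 0.5, -0.2]
finger_gap: 0.0006
```

```bash
cat >> h.py <<'E'
def caps():
    c=camera('wrist'); V=np.array(c['view'])
    v,u=np.mgrid[100:240,60:450]; K=np.array([[c['fx'],0,c['cx']],[0,c['fy'],c['cy']],[0,0,1.]])
    s=cv2.undistortPoints(np.stack([u.ravel(),v.ravel()],1)[:,None].astype(float),K,np.array([c['k1'],0,0,0.]))[:,0]
    z=c['range_z'][v,u].ravel(); M=np.linalg.inv(V)
    W=(M[:3,:3]@(np.c_[s,np.ones(len(s))]*z[:,None]).T).T+M[:3,3]
    for x,y in [(.4565,.1234),(.4596,.0754),(.4626,.0275),(.4656,-.0207)]:
        m=(abs(W[:,0]-x)<.008)&(abs(W[:,1]-y)<.008)&(W[:,2]<.068)
        print('cap',m.sum(),np.median(W[m,2]).round(4) if m.any() else None)
E
python3 -c "
from h import *
caps();go(.4626,.0265,.05)"
```

```text
cap 292 0.0623
cap 296 0.0624
cap 283 0.0584
cap 297 0.0622
pos [0.46260568 0.02663303 0.14868619] F [-0.38585517  0.78585852  0.35756733] gap 0.00044615899115507587 t 13.2167
R [[-0.0, 0.058, -0.998], [-0.0, -0.998, -0.058], [-1.0, -0.0, 0.0]] shift [ 0.0987  0.0001 -0.    ]
```

Range confirms key 3 is latched (about 4 mm lower) and the others are raised. Now I'll press key 3 home.

Emit:
{"fn": "arm_command", "kwargs": {"series": [[0.03,0,0,0,0],[0.06,0,0,0,0],[0.08,0,0,0,0],[0.095,0,0,0,0],[0.1,0,0,0,0],[0.102,0,0,0,0],[0.104,0,0,0,0],[0.105,0,0,0,0],[0.106,0,0,0,0],[0.1064,0,0,0,0],[0.1064,0,0,0,0],[0.1064,0,0,0,0]]}}

```text
clock: 14.22
position: [0.4632, 0.0264, 0.0436]
tool_rot: [[0.001, 0.058, -0.998], [-0.0, -0.998, -0.058], [-1.0, 0.0, -0.001]]
force: [-2.5, -1.4, 5.5]
finger_gap: 0.0004
```

Emit:
{"fn": "arm_command", "kwargs": {"series": [[0.0004,0,0,0,0],[0.0008,0,0,0,0],[0.0008,0,0,0,0],[0.0008,0,0,0,0]]}}

```text
clock: 14.55
position: [0.4632, 0.0264, 0.0432]
tool_rot: [[0.001, 0.058, -0.998], [-0.0, -0.998, -0.058], [-1.0, 0.0, -0.001]]
force: [-4.8, -1.0, 10.7]
finger_gap: 0.0004
```

10.7 N at TCP z 0.0432: that is the hard stop. A touch more to be sure, then release straight up.

Emit:
{"fn": "arm_command", "kwargs": {"series": [[0.0003,0,0,0,0],[0.0003,0,0,0,0],[0.0003,0,0,0,0]]}}

```text
clock: 14.8
position: [0.4632, 0.0264, 0.0431]
tool_rot: [[0.001, 0.058, -0.998], [-0.0, -0.998, -0.058], [-1.0, 0.0, -0.001]]
force: [-4.6, -0.2, 13.3]
finger_gap: 0.0005
```

Emit:
{"fn": "arm_command", "kwargs": {"series": [[-0.005,0,0,0,0],[-0.015,0,0,0,0],[-0.04,0,0,0,0],[-0.07,0,0,0,0],[-0.1,0,0,0,0],[-0.107,0,0,0,0],[-0.107,0,0,0,0],[-0.107,0,0,0,0],[-0.107,0,0,0,0]]}}

```text
clock: 15.55
position: [0.4622, 0.0265, 0.1473]
tool_rot: [[-0.002, 0.058, -0.998], [-0.0, -0.998, -0.058], [-1.0, 0.0, 0.002]]
force: [0.3, -0.0, -0.1]
finger_gap: 0.0004
```

```bash
python3 -c "
from h import *
caps();go(.4626,.0265,.05)
c=camera('wrist');cv2.imwrite('pics/wrist9.png',c['frame'][:,:,::-1])"
```

```text
cap 297 0.0623
cap 298 0.0622
cap 302 0.0622
cap 295 0.062
pos [0.46205464 0.02645554 0.14711844] F [-0.3599383  -0.82699034 -0.5714932 ] gap 0.00046477695782521386 t 15.6
R [[-0.003, 0.058, -0.998], [-0.0, -0.998, -0.058], [-1.0, -0.0, 0.003]] shift [ 0.0971 -0.     -0.0008]
```

View pics/wrist9.png

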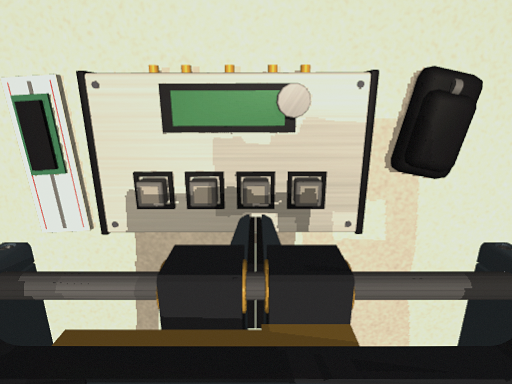

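All four caps, near (154,190), (205,190), (256,190) and (307,190), now stand at the same raised height. The tin near (294,100), the breadboard and the mouse look unmoved, and the tool is clear. Handing in.

```bash
python3 -c "
from plant import hand_in
print(hand_in())"
```

```text
the job is handed in; nothing more can be done
None
```

I tapped the four keys from left to right with closed fingertips, at about 3 N on the raised ones. The latched key was the third from the left, and I touched it at about 4 N. I then pressed that key home with 13 N at the hard stop, let it come up, and handed in at about 15.6 s of the allowed 51 s.

**Last checks:** all four caps measured 62.0–62.3 mm by range, equal within noise. The third had read 58.4 mm while latched. The force was near zero with the tool about 10 cm clear. The tin, breadboard and mouse looked unmoved in the last picture; I did not re-check the other loose things, but the arm went nowhere near them.

**What disagreed:**
- **Fingertip position:** contact came with the reported tool point about 28 mm lower than the stated 17 mm overhang implies. I found the key height by feel and used that instead.
- **Tap on the latched key:** the force crept to readings of 4.4–4.6 N, slightly over the 4 N light-tap limit. Travel was only about 0.1 mm, and range showed the key still latched afterwards.

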